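Load the glazing caddy in coating order

TASK

The four glaze pots stand in the wooden storage rack in the order in which the coats go on, the first coat at the rack's red-painted end. Move them into the steel carrying caddy in the same order, first coat in the hole next to the handle with the red grip and the rest following hole by hole. Keep the pots upright and leave each standing fully down in its own hole.

Things in the scene. Friction and masses are not known exactly. Their poses are not given: they have to be found in the camera images.
- pot_amber: Loose closed pot of amber-yellow glaze, white lid with a sticker of the same colour; 53 mm tall, 0.07 kg; body 46 mm across, lid 48 mm across from 39 mm up. Origin: centre of its underside, z up. It starts in a pocket of the storage rack, underside 8 mm above the table; rack top at 22 mm; pockets 57 mm wide, 62 mm apart in a row: 14 mm between lids, so grasp across the row (chips' own x).
- pot_teal: Loose closed pot of dark teal-green glaze, black lid with a sticker of the same colour; 53 mm tall, 0.07 kg; body 46 mm across, lid 48 mm across from 39 mm up. Origin: centre of its underside, z up. It starts in a pocket of the storage rack, underside 8 mm above the table; rack top at 22 mm; pockets 57 mm wide, 62 mm apart in a row: 14 mm between lids, so grasp across the row (chips' own x).
- pot_cherry: Loose closed pot of cherry-red glaze, white lid with a sticker of the same colour; 53 mm tall, 0.07 kg; body 46 mm across, lid 48 mm across from 39 mm up. Origin: centre of its underside, z up. It starts in a pocket of the storage rack, underside 8 mm above the table; rack top at 22 mm; pockets 57 mm wide, 62 mm apart in a row: 14 mm between lids, so grasp across the row (chips' own x).
- pot_slate: Loose closed pot of grey-blue glaze, black lid with a sticker of the same colour; 53 mm tall, 0.07 kg; body 46 mm across, lid 48 mm across from 39 mm up. Origin: centre of its underside, z up. It starts in a pocket of the storage rack, underside 8 mm above the table; rack top at 22 mm; pockets 57 mm wide, 62 mm apart in a row: 14 mm between lids, so grasp across the row (chips' own x).
- chip_amber: Fixed fired chip of amber glaze, 26 x 40 x 5 mm, on the front ledge of the storage rack; it marks the place of the amber pot, whose pocket lies behind it, 57 mm along own +x. Origin: centre of its underside, 14 mm above the table. Own y runs along the row, as the rack's does.
- chip_teal: Fixed fired chip of teal glaze, 26 x 40 x 5 mm, on the front ledge of the storage rack; it marks the place of the teal pot, whose pocket lies behind it, 57 mm along own +x. Origin: centre of its underside, 14 mm above the table. Own y runs along the row, as the rack's does.
- chip_cherry: Fixed fired chip of cherry glaze, 26 x 40 x 5 mm, on the front ledge of the storage rack; it marks the place of the cherry pot, whose pocket lies behind it, 57 mm along own +x. Origin: centre of its underside, 14 mm above the table. Own y runs along the row, as the rack's does.
- chip_slate: Fixed fired chip of slate glaze, 26 x 40 x 5 mm, on the front ledge of the storage rack; it marks the place of the slate pot, whose pocket lies behind it, 57 mm along own +x. Origin: centre of its underside, 14 mm above the table. Own y runs along the row, as the rack's does.
- storage_rack: Fixed wooden rack, 290 mm long (own y), 78 mm wide, 22 mm high, with a 14 mm high ledge for the chips along one side (its -x). Origin: centre of the block's underside. Four round pockets, 57 mm wide, 14 mm deep, at own x = 0, y = +93, +31, -31 and -93 mm. The end at own +y is painted red: the pot at y = +93 mm is the first.
- handle_red: Loop handle with red grip on one end of the fixed steel caddy (290 x 80 x 22 mm; black handle on the other end; handle tops 58 mm above the table). Origin: between its feet, 22 mm up. Four holes, 57 mm wide, pot underside 8 mm above the table, in a row 43, 105, 167, 229 mm from here: along own +y if this is the caddy's right-hand end (y < 0.24), along own -y if the left-hand end.

How it is judged (in metres and radians):
At the end, for the whole second after the job is handed in: Each pot released, at rest, upright (within 0.1 rad) and down on the caddy's base (within 4 mm), its centre within 10 mm of its hole's; from the red-grip handle the pots follow one another as their chips do from the storage rack's red end (x of pot_amber in the frame of handle_red between -0.01 and 0.01 m and height (world z) of pot_amber between 0.003 and 0.012 m and angle between each of pot_amber, pot_teal, pot_cherry, pot_slate's own z axis and vertical below 0.1 rad and linear speed of each of pot_amber, pot_teal, pot_cherry, pot_slate below 0.02 m/s and contact force between each of pot_amber, pot_teal, pot_cherry, pot_slate and the fingers below 0.1 N and x of pot_teal in the frame of handle_red between -0.01 and 0.01 m and height (world z) of pot_teal between 0.003 and 0.012 m and x of pot_cherry in the frame of handle_red between -0.01 and 0.01 m and height (world z) of pot_cherry between 0.003 and 0.012 m and x of pot_slate in the frame of handle_red between -0.01 and 0.01 m and height (world z) of pot_slate between 0.003 and 0.012 m and ((y of chip_amber in the frame of storage_rack between 0.073 and 0.113 m and horizontal distance between pot_amber and handle_red between 0.033 and 0.053 m) or (y of chip_amber in the frame of storage_rack between 0.011 and 0.051 m and horizontal distance between pot_amber and handle_red between 0.095 and 0.115 m) or (y of chip_amber in the frame of storage_rack between -0.051 and -0.011 m and horizontal distance between pot_amber and handle_red between 0.157 and 0.177 m) or (y of chip_amber in the frame of storage_rack between -0.113 and -0.073 m and horizontal distance between pot_amber and handle_red between 0.219 and 0.239 m)) and ((y of chip_teal in the frame of storage_rack between 0.073 and 0.113 m and horizontal distance between pot_teal and handle_red between 0.033 and 0.053 m) or (y of chip_teal in the frame of storage_rack between 0.011 and 0.051 m and horizontal distance between pot_teal and handle_red between 0.095 and 0.115 m) or (y of chip_teal in the frame of storage_rack between -0.051 and -0.011 m and horizontal distance between pot_teal and handle_red between 0.157 and 0.177 m) or (y of chip_teal in the frame of storage_rack between -0.113 and -0.073 m and horizontal distance between pot_teal and handle_red between 0.219 and 0.239 m)) and ((y of chip_cherry in the frame of storage_rack between 0.073 and 0.113 m and horizontal distance between pot_cherry and handle_red between 0.033 and 0.053 m) or (y of chip_cherry in the frame of storage_rack between 0.011 and 0.051 m and horizontal distance between pot_cherry and handle_red between 0.095 and 0.115 m) or (y of chip_cherry in the frame of storage_rack between -0.051 and -0.011 m and horizontal distance between pot_cherry and handle_red between 0.157 and 0.177 m) or (y of chip_cherry in the frame of storage_rack between -0.113 and -0.073 m and horizontal distance between pot_cherry and handle_red between 0.219 and 0.239 m)) and ((y of chip_slate in the frame of storage_rack between 0.073 and 0.113 m and horizontal distance between pot_slate and handle_red between 0.033 and 0.053 m) or (y of chip_slate in the frame of storage_rack between 0.011 and 0.051 m and horizontal distance between pot_slate and handle_red between 0.095 and 0.115 m) or (y of chip_slate in the frame of storage_rack between -0.051 and -0.011 m and horizontal distance between pot_slate and handle_red between 0.157 and 0.177 m) or (y of chip_slate in the frame of storage_rack between -0.113 and -0.073 m and horizontal distance between pot_slate and handle_red between 0.219 and 0.239 m))); the robot touches nothing.
It fails at once if a glaze pot is tipped over (leans more than 0.7 rad) (angle between any of pot_amber, pot_teal, pot_cherry, pot_slate's own z axis and vertical above 0.7 rad).
It also fails if it takes over 93 s, if anything falls off the work surface, if the arm or the gripper's body presses on something with over 40 N, if the wrist force passes 120 N, or if a joint passes its speed limit or range.

ROBOT

A 6-joint arm with a two-finger parallel gripper is mounted at the origin on the work surface; the furniture and walls round the work are solid. World frame = base frame: x ahead of the robot, y to its left, z up, the work surface at z = 0. Lengths are in mm, angles in rad, forces in N, time in s.
With the tool pointing down it reaches from about 350 to 775 mm from the base axis. Payload 7.3 kg.
Tool frame: the origin (TCP) lies at the very end of the fingers, on their centre line; the grasp point (between the pads) lies 19 mm behind it; z points along the fingers, y is the line along which they close (so a half turn about z gives the same grasp; the last joint's range is limited). The gripper opens to 92 mm and grips with 3 to 60 N. Pads are 19 mm wide; open, the fingers measure 130 mm over their backs; the gripper's body (75 mm by 190 mm) begins 47 mm behind the grasp point.
Start: joints at [0.958, 0.342, 1.524, -0, 1.275, -0.146], TCP at [236.256, 468.858, 226.741] pointing down, gripper open.
Joint ranges: [-2.53, 2.53], [-0.77, 2.02], [0.04, 2.7], [-1, 4.14], [0.28, 2.66], [-3.11, 3.11]. Speed limits (rad/s): [2.57, 2.57, 3.14, 3.14, 3.14, 3.14].

INTERFACE

Orientations are given as [roll, pitch, yaw] about the fixed x, y, z axes, in that order (R = Rz(yaw) Ry(pitch) Rx(roll)).
In Python, from plant import get_obs, vision, workorder gives the robot as it stands.
- The arm moves only by the shell command python3 -m pendant 'ROWS' [OPENING]. ROWS is a JSON object of lists of equal length, an entry for each row: "dp": the shift along the tool's x, y, z in m, a list of three; "rotation": the turn, a rotation vector about the tool's x, y, z in rad, a list of three. A call has 1 to 8 rows; each row is the pose to reach, as a shift and turn from the pose commanded when the call began, along the tool's axes at that moment; what a row does not reach only later rows make up. A row lasts 1/8 s, in which the tool goes at most 62.5 mm and 10.7 degrees, less where a joint would pass 70% of its speed; a pose out of reach is approached as far as the arm can. A call with a gripper value outside its range is refused whole. OPENING is the finger opening in m, from 0 to 0.0918, set as the call begins (- or left out, the last holds). The fingers move at their own pace and stop on an object; the grip force is fixed at half the most. Time passes only in rows, so rows that repeat a pose let the fingers close. It gives the time, the measured TCP pose, the force, the opening and the grip force at its end, in the units of the state.
- get_obs(): the state, without advancing time (a new reading comes with each control period).
- vision.capture(name): name is "scene" or "top"; returns a dict with "pixels" (384x512x3 uint8, red, green, blue), "vfov" (degrees; the focal length in pixels is half the picture's height over the tangent of half this angle, whatever the lens; pixels are square), "cx", "cy" (the principal point, pixels), "pose" (4x4, takes a point from camera to world coordinates). Camera axes: x right, y up, looking along -z (the intrinsics and any distortion apply to the point x, -y, -z); pixel columns grow to the right and rows downward; lengths in mm; the calibration is good to about 2 mm. A picture is of the moment at which its call begins. There is no depth.
- workorder.close_job(): hands the job in; it is judged then, once.
The state is a dict: "time": time; "joint_positions": joint angles; "dq": joint speeds; "tau": joint torques, N m; "tool_pos": TCP position; "tcp_rot": TCP orientation; "contact_force": force on the tool from outside, world axes, zero at the start; "moment": the same for the moment, N m; "grip_width": finger opening in mm; "finger_force": force on a finger pad.
Only numpy, scipy, OpenCV 4.12 (cv2) and the standard library are available. Lean on these libraries where they do the work, as an engineer would, in place of code of your own. Each camera call takes 0.05 s, during which the arm holds its last target. There are 200 camera calls.

## Working session

There is one attempt and no reset: what is moved stays moved. The work goes in short steps, Python scripts to look and compute and a shell command to move; the robot and the scene stay as the last step left them, time stands still between calls to the robot, and variables do not carry over. Pictures are saved under pics/ and viewed, at most 14 in all, crops included, and the job is handed in when it is done.

```bash
mkdir -p pics; python3 - <<'E'
from plant import get_obs, vision
import cv2, numpy as np
for n in("scene","top"):
    d=vision.capture(n); cv2.imwrite(f"pics/{n}0.png",cv2.resize(d["pixels"][:,:,::-1],(768,576),interpolation=cv2.INTER_CUBIC))
    np.savez(f"{n}0.npz",**d); print(n,[k for k in d],d["vfov"],d["cx"],d["cy"],np.round(d["pose"],3).tolist(), {k:v for k,v in d.items() if k not in("pixels","pose")})
print(get_obs())
E
```

```text
scene ['pixels', 'vfov', 'cx', 'cy', 'pose'] 48.022467413863076 259.5563818966824 189.63386086955828 [[-0.876, 0.203, -0.438, 122.278], [-0.482, -0.324, 0.814, 914.981], [0.023, 0.924, 0.382, 370.051], [0.0, 0.0, 0.0, 1.0]] {'vfov': 48.022467413863076, 'cx': 259.5563818966824, 'cy': 189.63386086955828}
top ['pixels', 'vfov', 'cx', 'cy', 'pose'] 42.50260852249434 260.412085389046 195.7809097984797 [[0.022, 0.988, -0.152, 341.864], [-1.0, 0.021, -0.008, 222.177], [-0.005, 0.152, 0.988, 964.092], [0.0, 0.0, 0.0, 1.0]] {'vfov': 42.50260852249434, 'cx': 260.412085389046, 'cy': 195.7809097984797}
{'time': 0.1, 'joint_positions': array([ 9.58034294e-01,  3.42663124e-01,  1.52489969e+00,  6.17691092e-06,
        1.27545311e+00, -1.46008166e-01]), 'dq': array([-7.70316381e-05, -2.56099251e-03, -2.64576096e-03, -2.83987324e-03,
       -3.83291172e-04, -6.04352341e-04]), 'tau': array([ 9.79253055e-04, -4.32007062e+01, -2.44691670e+01,  7.18946778e-02,
        5.26417291e-02, -7.29627686e-05]), 'tool_pos': array([236.0119942 , 468.5459971 , 226.11686224]), 'tcp_rot': array([-3.14018538e+00, -2.12916119e-04,  2.67483684e+00]), 'contact_force': array([ 0.2887261 ,  0.38416296, -0.67535666]), 'moment': array([-0.04266234,  0.04391959,  0.00348831]), 'finger_force': 0.0, 'grip_width': 91.75205824167823}
```

View pics/top0.png

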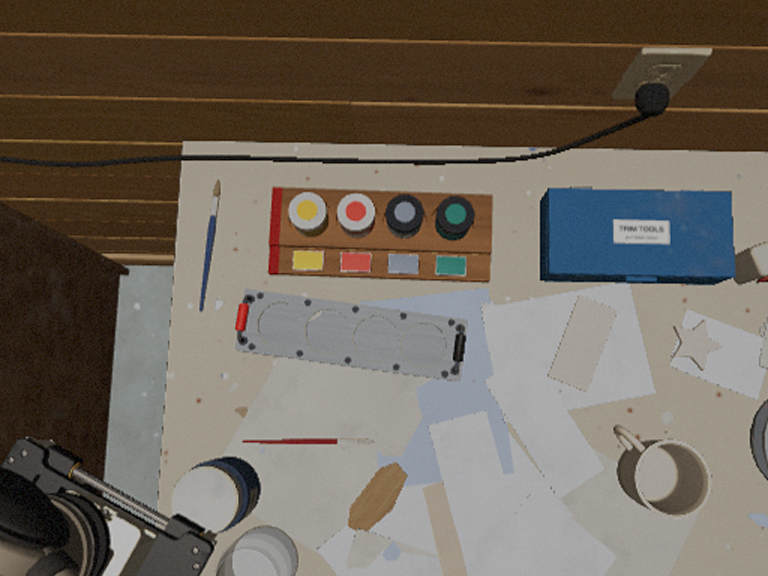

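View pics/scene0.png

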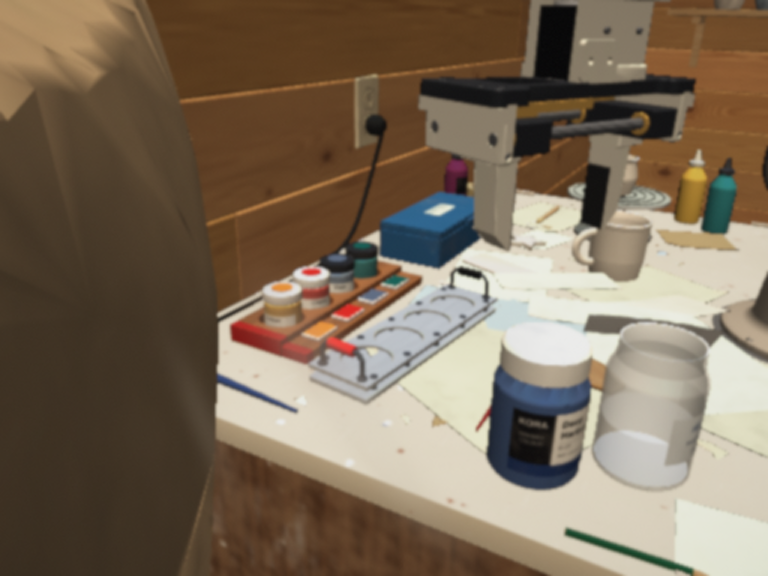

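Top view: rack at upper left with its red end on the left. The pots and chips run amber, cherry, slate, teal (stickers near (308,211), (356,212), (405,212), (455,215) at 768 scale). The caddy is below, with its red grip at left (242,317) and black grip at right (459,348). The scene view confirms this order.

```bash
cat > h.py <<'E'
import numpy as np, cv2
from plant import get_obs, vision
def ray(d,u,v,z):
    f=192/np.tan(np.radians(d["vfov"])/2); P=d["pose"]
    r=P[:3,:3]@np.array([(u-d["cx"])/f,-(v-d["cy"])/f,-1.]); o=P[:3,3]
    return (o+r*(z-o[2])/r[2])[:2]
def hsv(d): return cv2.cvtColor(np.ascontiguousarray(d["pixels"]),cv2.COLOR_RGB2HSV)
def blobs(m,amin=25):
    n,_,st,c=cv2.connectedComponentsWithStats(m.astype(np.uint8)); return [(tuple(np.round(c[i],1)),st[i].tolist()) for i in range(1,n) if st[i,4]>=amin]
COL={"amber":((18,110,110),(34,255,255)),"cherry":((0,140,120),(9,255,255)),"slate":((105,30,90),(130,140,220)),"teal":((75,110,60),(92,255,200))}
E
python3 - <<'E'
from h import *
d=dict(np.load("top0.npz")); H=hsv(d)
roi=np.zeros(H.shape[:2],bool); roi[120:190,182:330]=1
for k,(a,b) in COL.items():
    for c,s in blobs((cv2.inRange(H,a,b)>0)&roi):
        z=19 if c[1]>160 else 61
        print(k,c,s,z,np.round(ray(d,*c,z),1))
roi[:]=0; roi[190:256,150:320]=1
for nm,m in(("red",(cv2.inRange(H,(0,150,80),(9,255,255))|cv2.inRange(H,(172,150,80),(180,255,255)))>0),("dark",H[...,2]<75)):
    for c,s in blobs(m&roi,4): print(nm,c,s,np.round(ray(d,*c,52),1),np.round(ray(d,*c,22),1))
roi[:]=0; roi[120:190,170:200]=1
m=((cv2.inRange(H,(0,150,60),(9,255,255))|cv2.inRange(H,(172,150,60),(180,255,255)))>0)&roi
for c,s in blobs(m,40):print("rackred",c,s,[np.round(ray(d,*q,22),1) for q in((s[0],s[1]),(s[0],s[1]+s[3]))])
for u,v in((300,95),(330,193),(183,125)):print("wallbase/edge",ray(d,u,v,0))
for u,v in((181,125),(328,130),(326,187),(181,182)):print("rack corner",ray(d,u,v,22))
r=np.vstack([H[225,200:206]]);print(r)
cv2.imwrite("pics/crop0.png",cv2.resize(d["pixels"][115:260,145:340,::-1],(780,580),interpolation=cv2.INTER_CUBIC))
E
```

```text
amber (np.float64(204.2), np.float64(139.6)) [198, 134, 14, 13, 134] 61 [585.1 338.1]
amber (np.float64(204.7), np.float64(172.7)) [195, 167, 20, 12, 219] 19 [530.  339.9]
cherry (np.float64(184.2), np.float64(142.2)) [182, 125, 6, 38, 195] 61 [579.3 375.6]
cherry (np.float64(236.8), np.float64(140.4)) [231, 135, 13, 12, 127] 61 [584.8 276.6]
cherry (np.float64(183.6), np.float64(172.4)) [182, 164, 5, 18, 74] 19 [529.7 381.1]
cherry (np.float64(236.5), np.float64(174.2)) [228, 169, 19, 11, 192] 19 [528.3 277.7]
slate (np.float64(269.7), np.float64(140.6)) [263, 135, 14, 13, 74] 61 [585.7 214.6]
slate (np.float64(272.8), np.float64(172.4)) [265, 170, 14, 8, 28] 19 [533.4 207. ]
teal (np.float64(303.3), np.float64(142.2)) [297, 136, 14, 14, 149] 61 [584.  151.4]
teal (np.float64(300.3), np.float64(176.7)) [291, 172, 19, 11, 189] 19 [526.  153.3]
red (np.float64(160.9), np.float64(210.9)) [157, 202, 9, 19, 116] [449.2 414.5] [452.8 420.9]
dark (np.float64(165.8), np.float64(199.0)) [162, 197, 8, 5, 29] [471.8 406.5] [476.1 412.6]
dark (np.float64(173.0), np.float64(197.0)) [172, 196, 3,
[... 852 characters left out ...]
281.4] [399.9 283.3]
dark (np.float64(263.8), np.float64(244.2)) [262, 243, 4, 3, 8] [391.6 221.6] [393.3 221.6]
dark (np.float64(296.2), np.float64(249.0)) [295, 248, 4, 3, 10] [384.1 161.9] [385.5 159.9]
rackred (np.float64(183.1), np.float64(153.6)) [179, 125, 10, 58, 391] [array([624.3, 394.1]), array([508. , 388.6])]
wallbase/edge [699.17265798 154.22439594]
wallbase/edge [498.12686439  92.96783576]
wallbase/edge [631.03861461 389.99678877]
rack corner [624.35846138 390.12107374]
rack corner [620.14162127  99.94641217]
rack corner [506.15215781 103.65622168]
rack corner [510.02382813 384.79841527]
[[105   7 141]
 [113   7 144]
 [ 90   7 143]
 [ 30   6 138]
 [ 19  16 125]
 [120   7 142]]
```

View pics/crop0.png

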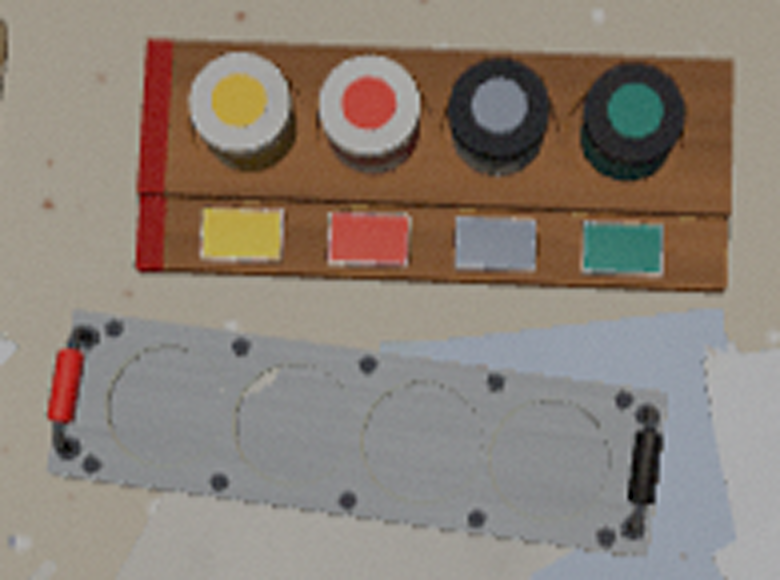

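The crop shows a 5×2 rivet grid on the caddy, with holes midway between the rivets. I use that as the caddy frame.
- **Caddy centre:** (432.8, 279.5)
- **Row axis towards red:** (0.118, 0.993)
- **Holes (x, y):** (443.8, 371.9), (436.5, 310.3), (429.1, 248.7), (421.8, 187.1)

I'll turn the tool to yaw π/2 and go above the amber pot. After that, tool x is world y, tool y is world x, and tool z is down.

```bash
python3 -m pendant '{"dp":[[-0.053,0.0058,0.005],[-0.106,0.0115,0.015],[-0.159,0.0173,0.03],[-0.212,0.0231,0.05],[-0.265,0.0289,0.07],[-0.318,0.0346,0.09],[-0.3712,0.0404,0.1067],[-0.3712,0.0404,0.1067]],"rotation":[[0,0,0.158],[0,0,0.316],[0,0,0.473],[0,0,0.631],[0,0,0.789],[0,0,0.946],[0,0,1.104],[0,0,1.104]]}' 0.0918; python3 -c "
from plant import get_obs
print(get_obs())"
```

```text
time: 1.1
tool_pos: [587.9, 334.9, 116.7]
tcp_rot: [-3.138, 0.002, 1.566]
contact_force: [-0.5, 0.5, -0.3]
grip_width: 92.0
finger_force: 0.0
{'time': 1.1, 'joint_positions': array([ 4.04953839e-01,  7.13651459e-01,  1.19820441e+00, -6.83330219e-04,
        1.23354496e+00,  4.10474546e-01]), 'dq': array([ 0.05838597, -0.06041748,  0.04819404,  0.0258673 ,  0.01717182,
       -0.03804572]), 'tau': array([ -2.04180658, -59.64496851, -25.08849978,  -0.19254194,
        -0.23940464,   0.45205828]), 'tool_pos': array([587.93175119, 334.91371037, 116.70432286]), 'tcp_rot': array([-3.13835771e+00,  2.11013927e-03,  1.56550637e+00]), 'contact_force': array([-0.5275931 ,  0.47505595, -0.30774361]), 'moment': array([-0.05693045,  0.07160196, -0.0072197 ]), 'finger_force': 0.0, 'grip_width': 91.97849642051511}
```

```bash
python3 -m pendant '{"dp":[[0,0,0.02],[0,0,0.045],[0,0,0.068],[0,0,0.08],[0,0,0.085],[0,0,0.085]],"rotation":[[0,0,0],[0,0,0],[0,0,0],[0,0,0],[0,0,0],[0,0,0]]}' 0.0918
```

```text
time: 1.85
tool_pos: [586.0, 338.2, 35.5]
tcp_rot: [3.141, -0.0, 1.571]
contact_force: [0.2, 0.2, 1.2]
grip_width: 91.8
finger_force: 0.0
```

```bash
python3 -m pendant '{"dp":[[0,0,0],[0,0,0],[0,0,0],[0,0,0],[0,0,0],[0,0,0]],"rotation":[[0,0,0],[0,0,0],[0,0,0],[0,0,0],[0,0,0],[0,0,0]]}' 0.03
```

```text
time: 2.6
tool_pos: [585.9, 337.9, 35.1]
tcp_rot: [-3.142, -0.0, 1.571]
contact_force: [-1.2, -0.6, 0.4]
grip_width: 46.7
finger_force: 30.0
```

```bash
python3 -m pendant '{"dp":[[0,0,-0.02],[0,0,-0.045],[0.004,-0.02,-0.055],[0.014,-0.06,-0.055],[0.024,-0.10,-0.055],[0.031,-0.13,-0.055],[0.034,-0.142,-0.055],[0.034,-0.142,-0.055]],"rotation":[[0,0,0],[0,0,0],[0,0,0],[0,0,0],[0,0,0],[0,0,0],[0,0,0],[0,0,0]]}' 0.03; python3 - <<'E'
from h import *
a=[vision.capture(n)["pixels"][:,:,::-1] for n in("top","scene")]
cv2.imwrite("pics/a1.png",np.hstack([cv2.resize(a[0][100:300,130:330],(400,400)),cv2.resize(a[1][140:290,130:330],(400,400))]))
E
```

```text
time: 3.6
tool_pos: [444.1, 372.1, 90.2]
tcp_rot: [3.141, -0.0, 1.572]
contact_force: [-0.3, 0.2, -0.6]
grip_width: 45.9
finger_force: 30.0
```

View pics/a1.png

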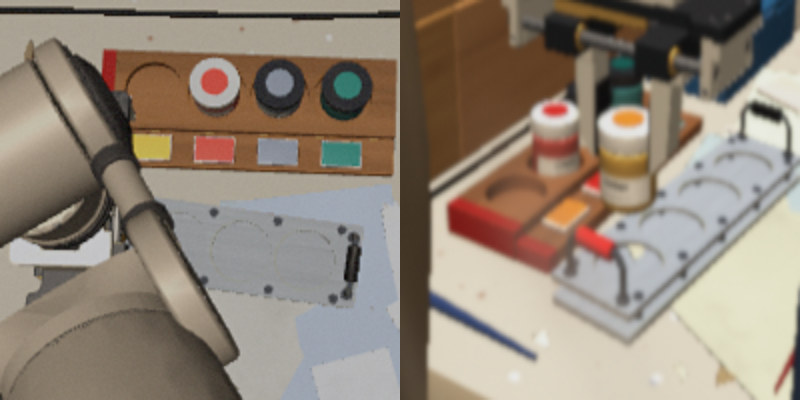

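The left half (top view) shows the amber pot's pocket empty and the arm hiding the caddy hole. The right half shows the pot held upright above the hole next to the red grip, so I lower it.

```bash
python3 -m pendant '{"dp":[[0,0,0.015],[0,0,0.03],[0,0,0.04],[0,0,0.047],[0,0,0.051],[0,0,0.054],[0,0,0.054]],"rotation":[[0,0,0],[0,0,0],[0,0,0],[0,0,0],[0,0,0],[0,0,0],[0,0,0]]}' 0.03
```

```text
time: 4.58
tool_pos: [444.0, 371.9, 36.1]
tcp_rot: [3.141, -0.0, 1.571]
contact_force: [-0.1, 0.6, -1.9]
grip_width: 46.0
finger_force: 30.0
```

```bash
python3 -m pendant '{"dp":[[0,0,0.001],[0,0,0.001],[0,0,0.001],[0,0,0.001]],"rotation":[[0,0,0],[0,0,0],[0,0,0],[0,0,0]]}' 0.0918; python3 -m pendant '{"dp":[[0,0,0],[0,0,-0.02],[0,0,-0.045],[-0.025,0.04,-0.065],[-0.06,0.09,-0.065],[-0.085,0.125,-0.065],[-0.0955,0.142,-0.065],[-0.0955,0.142,-0.065]],"rotation":[[0,0,0],[0,0,0],[0,0,0],[0,0,0],[0,0,0],[0,0,0],[0,0,0],[0,0,0]]}' 0.0918; python3 - <<'E'
from h import *
a=[vision.capture(n)["pixels"][:,:,::-1] for n in("top","scene")]
cv2.imwrite("pics/a2.png",np.hstack([cv2.resize(a[0][100:300,130:330],(400,400)),cv2.resize(a[1][140:290,130:330],(400,400))]))
E
```

```text
time: 5.08
tool_pos: [444.0, 371.9, 35.2]
tcp_rot: [3.141, -0.0, 1.571]
contact_force: [0.1, 0.1, 0.3]
grip_width: 81.7
finger_force: 0.0
time: 6.08
tool_pos: [586.2, 276.0, 99.6]
tcp_rot: [-3.141, -0.0, 1.569]
contact_force: [-0.5, -0.6, 0.4]
grip_width: 91.6
finger_force: 0.0
```

View pics/a2.png

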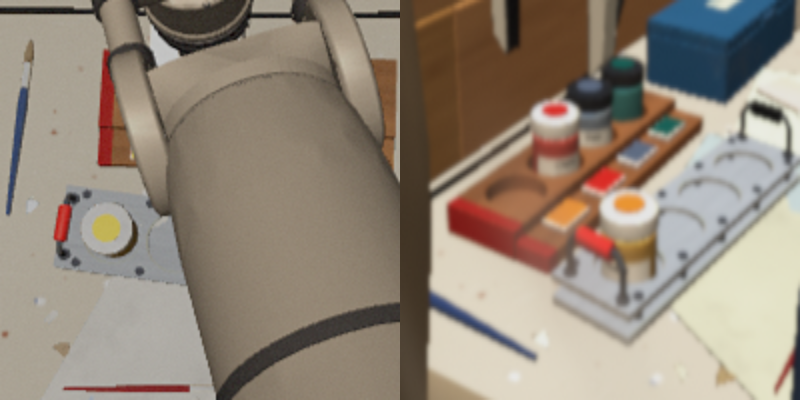

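The amber pot stands upright in the first hole (sticker near (182,214) in the top image). Next is cherry.

```bash
python3 - <<'E'
from h import *
d=vision.capture("top");m=cv2.inRange(hsv(d),*COL["amber"]);m[:195]=0;m[235:]=0
for c,s in blobs(m):print(c,s[4],ray(d,*c,61))
E
python3 -m pendant '{"dp":[[0,0,0.02],[0,0,0.042],[0,0,0.056],[0,0,0.063],[0,0,0.065],[0,0,0.065]],"rotation":[[0,0,0],[0,0,0],[0,0,0],[0,0,0],[0,0,0],[0,0,0]]}' 0.0918
python3 -m pendant '{"dp":[[0,0,0],[0,0,0],[0,0,0],[0,0,0],[0,0,0],[0,0,0]],"rotation":[[0,0,0],[0,0,0],[0,0,0],[0,0,0],[0,0,0],[0,0,0]]}' 0.03
```

```text
(np.float64(182.7), np.float64(213.6)) 143 [444.03354265 372.1819849 ]
time: 6.98
tool_pos: [586.2, 276.6, 35.6]
tcp_rot: [3.141, -0.0, 1.571]
contact_force: [0.0, -0.2, 0.4]
grip_width: 91.8
finger_force: 0.0
time: 7.72
tool_pos: [585.8, 276.4, 35.1]
tcp_rot: [-3.141, -0.0, 1.571]
contact_force: [-0.7, -0.4, 0.4]
grip_width: 46.2
finger_force: 30.0
```

Amber is at (444.0, 372.2), within 0.3 mm of the hole centre. Now I carry cherry to hole 2.

```bash
python3 -m pendant '{"dp":[[0,0,-0.02],[0,0,-0.045],[0.004,-0.02,-0.055],[0.014,-0.06,-0.055],[0.024,-0.105,-0.055],[0.031,-0.138,-0.055],[0.034,-0.1495,-0.055],[0.034,-0.1495,-0.055]],"rotation":[[0,0,0],[0,0,0],[0,0,0],[0,0,0],[0,0,0],[0,0,0],[0,0,0],[0,0,0]]}' 0.03
python3 -m pendant '{"dp":[[0,0,0.015],[0,0,0.03],[0,0,0.04],[0,0,0.047],[0,0,0.051],[0,0,0.054],[0,0,0.054]],"rotation":[[0,0,0],[0,0,0],[0,0,0],[0,0,0],[0,0,0],[0,0,0],[0,0,0]]}' 0.03
```

```text
time: 8.72
tool_pos: [436.7, 310.7, 90.3]
tcp_rot: [3.141, -0.0, 1.572]
contact_force: [-0.1, 0.5, -1.2]
grip_width: 46.5
finger_force: 30.0
time: 9.6
tool_pos: [436.5, 310.5, 36.1]
tcp_rot: [3.141, -0.0, 1.571]
contact_force: [-0.3, 0.6, -0.4]
grip_width: 46.7
finger_force: 30.0
```

```bash
python3 -m pendant '{"dp":[[0,0,0.001],[0,0,0.001],[0,0,0.001],[0,0,0.001]],"rotation":[[0,0,0],[0,0,0],[0,0,0],[0,0,0]]}' 0.0918; python3 -m pendant '{"dp":[[0,0,0],[0,0,-0.02],[0,0,-0.045],[-0.025,0.04,-0.065],[-0.06,0.09,-0.065],[-0.085,0.13,-0.065],[-0.096,0.1495,-0.065],[-0.096,0.1495,-0.065]],"rotation":[[0,0,0],[0,0,0],[0,0,0],[0,0,0],[0,0,0],[0,0,0],[0,0,0],[0,0,0]]}' 0.0918; python3 - <<'E'
from h import *
a=[vision.capture(n)["pixels"][:,:,::-1] for n in("top","scene")]
cv2.imwrite("pics/a3.png",np.hstack([cv2.resize(a[0][100:300,130:330],(400,400)),cv2.resize(a[1][140:290,130:330],(400,400))]))
E
```

```text
time: 10.1
tool_pos: [436.5, 310.5, 35.2]
tcp_rot: [3.141, -0.0, 1.571]
contact_force: [0.1, -0.3, -0.1]
grip_width: 82.0
finger_force: 0.0
time: 11.1
tool_pos: [586.9, 213.3, 99.6]
tcp_rot: [3.142, -0.0, 1.569]
contact_force: [-0.7, 0.5, -0.3]
grip_width: 91.8
finger_force: 0.0
```

View pics/a3.png

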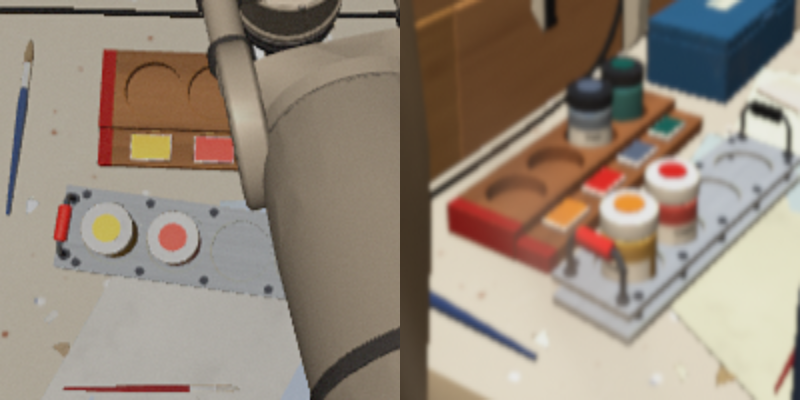

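The cherry pot is upright in hole 2 (sticker near (217,218)). Next, slate goes to hole 3 at (429.1, 248.7), a shift of +34 mm in tool x and −157 mm in tool y.

```bash

python3 -m pendant '{"dp":[[0,0,0.02],[0,0,0.042],[0,0,0.056],[0,0,0.063],[0,0,0.065],[0,0,0.065]],"rotation":[[0,0,0],[0,0,0],[0,0,0],[0,0,0],[0,0,0],[0,0,0]]}' 0.0918
python3 -m pendant '{"dp":[[0,0,0],[0,0,0],[0,0,0],[0,0,0],[0,0,0],[0,0,0]],"rotation":[[0,0,0],[0,0,0],[0,0,0],[0,0,0],[0,0,0],[0,0,0]]}' 0.03
python3 -m pendant '{"dp":[[0,0,-0.02],[0,0,-0.045],[0.004,-0.02,-0.055],[0.014,-0.06,-0.055],[0.024,-0.11,-0.055],[0.031,-0.145,-0.055],[0.034,-0.157,-0.055],[0.034,-0.157,-0.055]],"rotation":[[0,0,0],[0,0,0],[0,0,0],[0,0,0],[0,0,0],[0,0,0],[0,0,0],[0,0,0]]}' 0.03
```

```text
time: 11.95
tool_pos: [586.2, 214.5, 35.5]
tcp_rot: [3.141, -0.0, 1.571]
contact_force: [-0.3, -0.8, 0.6]
grip_width: 91.7
finger_force: 0.0
time: 12.7
tool_pos: [585.9, 214.4, 35.1]
tcp_rot: [-3.141, -0.0, 1.571]
contact_force: [-0.7, 0.0, 0.7]
grip_width: 46.4
finger_force: 30.0
time: 13.7
tool_pos: [429.3, 248.7, 90.3]
tcp_rot: [3.141, -0.0, 1.572]
contact_force: [0.8, 0.2, -0.2]
grip_width: 46.2
finger_force: 30.0
```

```bash
python3 -m pendant '{"dp":[[0,0,0.015],[0,0,0.03],[0,0,0.04],[0,0,0.047],[0,0,0.051],[0,0,0.054],[0,0,0.054]],"rotation":[[0,0,0],[0,0,0],[0,0,0],[0,0,0],[0,0,0],[0,0,0],[0,0,0]]}' 0.03
python3 -m pendant '{"dp":[[0,0,0.001],[0,0,0.001],[0,0,0.001],[0,0,0.001]],"rotation":[[0,0,0],[0,0,0],[0,0,0],[0,0,0]]}' 0.0918; python3 -m pendant '{"dp":[[0,0,0],[0,0,-0.02],[0,0,-0.045],[-0.025,0.04,-0.065],[-0.06,0.095,-0.065],[-0.085,0.138,-0.065],[-0.097,0.1565,-0.065],[-0.097,0.1565,-0.065]],"rotation":[[0,0,0],[0,0,0],[0,0,0],[0,0,0],[0,0,0],[0,0,0],[0,0,0],[0,0,0]]}' 0.0918; python3 - <<'E'
from h import *
a=[vision.capture(n)["pixels"][:,:,::-1] for n in("top","scene")]
cv2.imwrite("pics/a4.png",np.hstack([cv2.resize(a[0][100:300,130:330],(400,400)),cv2.resize(a[1][140:290,130:330],(400,400))]))
E
```

```text
time: 14.58
tool_pos: [429.0, 248.4, 36.1]
tcp_rot: [3.141, -0.0, 1.571]
contact_force: [0.1, -0.4, -0.7]
grip_width: 46.4
finger_force: 30.0
time: 15.08
tool_pos: [429.0, 248.4, 35.2]
tcp_rot: [3.141, -0.0, 1.571]
contact_force: [-0.0, 0.6, -0.2]
grip_width: 81.4
finger_force: 0.0
time: 16.08
tool_pos: [586.3, 150.3, 99.5]
tcp_rot: [-3.142, -0.0, 1.569]
contact_force: [-0.1, -0.3, -0.7]
grip_width: 91.6
finger_force: 0.0
```

View pics/a4.png

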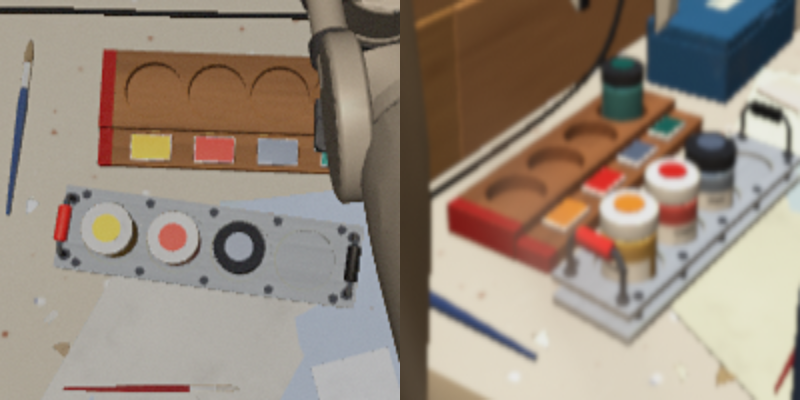

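The slate pot is in hole 3 (sticker near (249,223)) and everything stands upright. Last is teal, which goes to hole 4 with +35.5 mm in tool x and −163.5 mm in tool y.

```bash

python3 -m pendant '{"dp":[[0,0,0.02],[0,0,0.042],[0,0,0.056],[0,0,0.063],[0,0,0.065],[0,0,0.065]],"rotation":[[0,0,0],[0,0,0],[0,0,0],[0,0,0],[0,0,0],[0,0,0]]}' 0.0918
python3 -m pendant '{"dp":[[0,0,0],[0,0,0],[0,0,0],[0,0,0],[0,0,0],[0,0,0]],"rotation":[[0,0,0],[0,0,0],[0,0,0],[0,0,0],[0,0,0],[0,0,0]]}' 0.03
python3 -m pendant '{"dp":[[0,0,-0.02],[0,0,-0.045],[0.004,-0.02,-0.055],[0.014,-0.06,-0.055],[0.024,-0.115,-0.055],[0.032,-0.15,-0.055],[0.0355,-0.1635,-0.055],[0.0355,-0.1635,-0.055]],"rotation":[[0,0,0],[0,0,0],[0,0,0],[0,0,0],[0,0,0],[0,0,0],[0,0,0],[0,0,0]]}' 0.03
```

```text
time: 16.92
tool_pos: [585.7, 151.5, 35.5]
tcp_rot: [3.141, -0.0, 1.571]
contact_force: [-0.9, 0.3, -0.3]
grip_width: 92.1
finger_force: 0.0
time: 17.68
tool_pos: [585.4, 151.4, 35.0]
tcp_rot: [-3.142, -0.0, 1.571]
contact_force: [0.7, 0.3, 0.7]
grip_width: 46.6
finger_force: 30.0
time: 18.68
tool_pos: [422.2, 187.1, 90.3]
tcp_rot: [3.141, -0.0, 1.572]
contact_force: [1.3, 0.1, 0.1]
grip_width: 46.6
finger_force: 30.0
```

Lower, release, retreat up and away to the right so the top camera has a clear view.

```bash
python3 -m pendant '{"dp":[[0,0,0.015],[0,0,0.03],[0,0,0.04],[0,0,0.047],[0,0,0.051],[0,0,0.054],[0,0,0.054]],"rotation":[[0,0,0],[0,0,0],[0,0,0],[0,0,0],[0,0,0],[0,0,0],[0,0,0]]}' 0.03
python3 -m pendant '{"dp":[[0,0,0.001],[0,0,0.001],[0,0,0.001],[0,0,0.001]],"rotation":[[0,0,0],[0,0,0],[0,0,0],[0,0,0]]}' 0.0918; python3 -m pendant '{"dp":[[0,0,0],[0,0,-0.02],[0,0,-0.06],[0,0,-0.11],[-0.05,0,-0.15],[-0.11,0,-0.15],[-0.17,0,-0.15],[-0.17,0,-0.15]],"rotation":[[0,0,0],[0,0,0],[0,0,0],[0,0,0],[0,0,0],[0,0,0],[0,0,0],[0,0,0]]}' 0.0918; python3 - <<'E'
from h import *
T=vision.capture("top");a=[T["pixels"][:,:,::-1],vision.capture("scene")["pixels"][:,:,::-1]]
cv2.imwrite("pics/a5.png",np.hstack([cv2.resize(a[0][100:300,130:330],(400,400)),cv2.resize(a[1][140:290,130:330],(400,400))]))
H=hsv(T)
for k,(lo,hi) in COL.items():
    m=cv2.inRange(H,lo,hi);m[:200]=0;m[245:]=0;m[:,:172]=0;m[:,320:]=0
    for c,s in blobs(m):print(k,c,s[4],np.round(ray(T,*c,61),1))
E
```

```text
time: 19.55
tool_pos: [422.0, 186.9, 36.1]
tcp_rot: [3.141, -0.0, 1.571]
contact_force: [-0.3, -0.0, -0.5]
grip_width: 46.7
finger_force: 30.0
time: 20.05
tool_pos: [422.0, 186.9, 35.1]
tcp_rot: [3.141, -0.0, 1.571]
contact_force: [0.8, -1.4, -1.0]
grip_width: 82.0
finger_force: 0.0
time: 21.05
tool_pos: [422.0, 13.3, 185.2]
tcp_rot: [3.141, 0.001, 1.564]
contact_force: [0.4, 0.1, 0.0]
grip_width: 91.7
finger_force: 0.0
amber (np.float64(182.7), np.float64(213.6)) 143 [444.  372.2]
cherry (np.float64(215.9), np.float64(218.4)) 128 [436.5 310.7]
teal (np.float64(283.1), np.float64(227.4)) 152 [422.6 186.9]
```

View pics/a5.png

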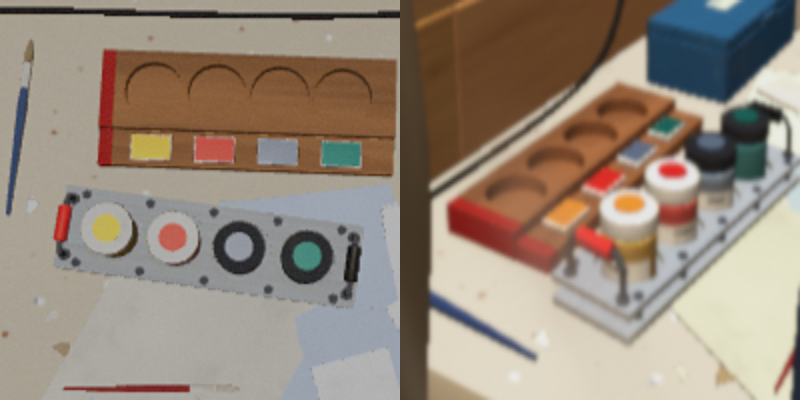

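All four pots stand upright in the caddy in order: amber (182,214), cherry (216,218), slate (249,223), teal (283,227). The three stickers the colour mask found are within 1 mm of their hole centres, and slate looks centred in its hole. I'll let the arm settle, then hand in.

```bash
python3 -m pendant '{"dp":[[0,0,0],[0,0,0],[0,0,0],[0,0,0]],"rotation":[[0,0,0],[0,0,0],[0,0,0],[0,0,0]]}'; python3 -c "
from plant import workorder
print(workorder.close_job())"
```

```text
time: 21.65
tool_pos: [421.9, 17.3, 185.0]
tcp_rot: [-3.142, -0.0, 1.572]
contact_force: [0.1, 0.3, 0.2]
grip_width: 92.0
finger_force: 0.0
the job is handed in; nothing more can be done
None
```

All four pots stand upright in the caddy in coat order from the red grip (amber, cherry, slate, teal), and the job was handed in at about 22 s; the hand-in returned no verdict.

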